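Lock up the furniture clamp with its draw latch

ROBOT

A 6-joint arm with a two-finger parallel gripper is mounted at the origin on a cart in front of the work surface, level with it; the furniture and walls round the work are solid. World frame = base frame: x ahead of the robot, y to its left, z up, the work surface at z = 0. Lengths are in mm, angles in rad, forces in N, time in s.
With the tool pointing down it reaches from about 350 to 775 mm from the base axis. Payload 7.3 kg.
Tool frame: the origin (TCP) lies at the very end of the fingers, on their centre line; the grasp point (between the pads) lies 19 mm behind it; z points along the fingers, y is the line along which they close (so a half turn about z gives the same grasp; the last joint's range is limited). The gripper opens to 92 mm and grips with 3 to 60 N. Pads are 19 mm wide; open, the fingers measure 130 mm over their backs; the gripper's body (75 mm by 190 mm) begins 47 mm behind the grasp point.
Start: joints at [-1.373, 0.342, 1.524, -0, 1.275, -0.146], TCP at [176.983, -494.289, 226.741] pointing down, gripper open.
Joint ranges: [-2.53, 2.53], [-0.77, 2.02], [0.04, 2.7], [-1, 4.14], [0.28, 2.66], [-3.11, 3.11]. Speed limits (rad/s): [2.57, 2.57, 3.14, 3.14, 3.14, 3.14].

INTERFACE

Orientations are given as [roll, pitch, yaw] about the fixed x, y, z axes, in that order (R = Rz(yaw) Ry(pitch) Rx(roll)).
In Python, from plant import get_obs, vision, workorder gives the robot as it stands.
- The arm moves only by the shell command python3 -m pendant 'ROWS' [OPENING]. ROWS is a JSON object of lists of equal length, an entry for each row: "dp": the shift along the tool's x, y, z in m, a list of three; "rotation": the turn, a rotation vector about the tool's x, y, z in rad, a list of three. A call has 1 to 8 rows; each row is the pose to reach, as a shift and turn from the pose commanded when the call began, along the tool's axes at that moment; what a row does not reach only later rows make up. A row lasts 1/8 s, in which the tool goes at most 62.5 mm and 10.7 degrees, less where a joint would pass 70% of its speed; a pose out of reach is approached as far as the arm can. A call with a gripper value outside its range is refused whole. OPENING is the finger opening in m, from 0 to 0.0918, set as the call begins (- or left out, the last holds). The fingers move at their own pace and stop on an object; the grip force is fixed at half the most. Time passes only in rows, so rows that repeat a pose let the fingers close. It gives the time, the measured TCP pose, the force, the opening and the grip force at its end, in the units of the state.
- get_obs(): the state, without advancing time (a new reading comes with each control period).
- vision.capture(name): name is "scene" or "top" or "wrist"; returns a dict with "pixels" (400x640x3 uint8, red, green, blue), "vfov" (degrees; the focal length in pixels is half the picture's height over the tangent of half this angle, whatever the lens; pixels are square), "cx", "cy" (the principal point, pixels), "dist" ([k1, k2, p1, p2, k3] as OpenCV has them; the pictures are not rectified), "pose" (4x4, takes a point from camera to world coordinates); the wrist camera has in their place "T_tool_cam" (4x4, takes a point from camera to tool coordinates, whose origin is the TCP and whose axes are the flange's). Camera axes: x right, y up, looking along -z (the intrinsics and any distortion apply to the point x, -y, -z); pixel columns grow to the right and rows downward; lengths in mm; the calibration is good to about 2 mm. A picture is of the moment at which its call begins: read the wrist's pose just before it. There is no depth.
- workorder.close_job(): hands the job in; it is judged then, once.
The state is a dict: "time": time; "joint_positions": joint angles; "dq": joint speeds; "tau": joint torques, N m; "tool_pos": TCP position; "tcp_rot": TCP orientation; "contact_force": force on the tool from outside, world axes, zero at the start; "moment": the same for the moment, N m; "grip_width": finger opening in mm; "finger_force": force on a finger pad.
Only numpy, scipy, OpenCV 4.12 (cv2) and the standard library are available. Lean on these libraries where they do the work, as an engineer would, in place of code of your own. Each camera call takes 0.05 s, during which the arm holds its last target. There are 200 camera calls.

TASK

Lock up the pack of wooden strips in the steel clamp: press the sliding bar snug against the strips, hook the wire loop of the draw latch over the keeper on that bar so that it catches under the lip, and press the latch handle over centre and firmly home on its rubber stop for a moment (about 15 N), so that it stays down by itself. Go by feel: the stop's height is not known, and neither the bar nor the handle may be forced beyond 22 N. Leave the quoin on the strips and the other things on the table where they lie.

Things in the scene. Friction and masses are not known exactly. Their poses are not given: they have to be found in the camera images.
- clamp: Fixed clamp: dark steel bed 150 x 290 x 12 mm on the table, origin at the centre of its underside; x across, y along it (bar and latch move along y), z up. At -y a head bar; against it four wooden strips 150 mm long, tops 29 mm above the table. A wooden rail 44 mm wide (centre x = -50 mm), top 38 mm above the table, along the -x side carries the draw latch.
- bar_slide (a joint): Travel of the sliding steel bar at the clamp's +y end (m): 0 = snug against the strips (hard stop), 0.046 = fully back. About 3 N of friction; stays where left. Starts 25 to 42 mm back, too far for the loop. Push it towards the clamp's -y.
- clamp_bar: The sliding bar, 144 mm long (x), 45 mm wide (y), 26 mm high, top 38 mm above the table; origin at the centre of its underside, axes as the clamp's. It carries the keeper. Press it snug with over 5 N (about 8 N); more than 22 N damages it.
- bar_push (a point): Centre of the bar's outer (+y) face, 25 mm above the table: push here or beside it.
- keeper (a point): Point on the outer (+y) face of the keeper, a hook-shaped steel post 12 mm wide (x) on the bar, in line with the latch; 11 mm above the bar's top. A lip 4 mm thick at the post's top overhangs this face by 4 mm; its underside is 4 mm, its top 8 mm above this point. The cross bar must come down outside (+y of) the lip and be drawn under it. Axes as the clamp's.
- latch_pivot (a point): Axis of the latch lever (along clamp x), 54 mm above the table. With the bar home the keeper point is 75 mm in +y of it and 5 mm lower.
- latch (a joint): Angle of the latch handle (rad): 0 = level, pointing to -y; 1.57 = upright; 2.1 = leaning to the keeper, limit. Starts 1.45 to 1.7; stays where left (0.16 N m friction). Pressed over towards -y and down; with the loop hooked it takes about 8 to 10 N at 56 mm from the pivot, goes over centre near 0.28 rad and is then held down on its stop by the loop's spring, at 0 to 0.12 rad.
- stop (a point): Rubber-headed adjustable stop screw on the rail under the handle, 64 mm in -y of the latch pivot; this point is in the rail's top beneath it. Its height differs from start to start by 7 mm and is not measured: the handle ends flat at 0 to 0.12 rad. Press the handle firmly onto it for half a second, with 10 to 22 N (about 15 N).
- handle: Latch handle, steel plate 22 mm wide, 4 mm thick, reaching 74 mm from the pivot; origin at the pivot, handle along its own -y; own +z is the pressing side (face at own z = 5 mm): on top when flat, facing the keeper when upright. More than 22 N from the robot bends it.
- handle_end (a point): Middle of the handle's pressing face, 60 mm from the pivot along the handle; 59 mm above the table at 0 rad.
- loop_pin (a point): Pin on the lever, along x, about which the wire loop swings; 22 mm from the latch pivot: with the handle flat it lies 21.3 mm in -y of the pivot and 5.4 mm lower, and it turns with the handle. Loop and lever stay where left and follow the tab when led. The loop is stiff on its pin (0.06 N m), so it lifts as the handle is pressed: draw its cross bar under the keeper's lip first.
- loop_bar (a point): Centre of the loop's cross bar (round, 6 mm thick, 39 mm long along x), 94.3 mm from the loop pin; stretches up to 10 mm at 22 N/mm. Starts 0.25 to 0.8 rad above level, out to +y. With the bar home it comes down freely outside the lip 12 mm in +y of the keeper point; reach ends near 17 mm. Drawn back by the tab to the post it brings the handle to about 1.15 rad.
- loop_tab (a point): Grip point of the loop's tab, a steel tab 10 mm wide (x), 7 mm thick, 30 mm high, standing square to the loop outside the cross bar. This point is 7.5 mm outward of the cross bar's centre along the loop and 18 mm up the tab; the top is 10.5 mm higher. Pinch it across its 10 mm (fingers closing along clamp x); it can turn in the grip.
- quoin: Loose grey steel block 18 x 53 x 18 mm lying on the strips; origin at the centre of its underside. Leave it alone.
- whetstone: Loose two-layer stone 34 x 74 x 12 mm on the table. Leave it alone.
- bodkin: Loose awl with wooden handle, 129 mm long, on the table. Leave it alone.
- ink_tin: Loose round tin 88 mm in diameter, 47 mm high, on the table. Leave it alone.
- planer_block: Loose wooden block 68 x 152 x 40 mm on the table. Leave it alone.

How it is judged (in metres and radians):
On the way, in this order (a step that is already met when the one before it is completed fails the run):
1. the sliding bar is pressed snug against the strips (within 2 mm, over 5 N) while the latch is open (value of joint bar_slide below 0.002 m and contact force between the fingers and clamp_bar above 5 N and value of joint latch above 1 rad), for 0.2 s.
2. the loop's cross bar is down behind the keeper, under its lip's height, while the handle is still up (y of loop_bar in the frame of keeper between 0 and 0.022 m and z of loop_bar in the frame of keeper between -0.012 and 0.003 m and value of joint latch above 0.8 rad), for 0.2 s.
3. the handle is pressed firmly onto its stop (over 10 N) with the loop hooked (y of loop_bar in the frame of keeper between 0 and 0.022 m and z of loop_bar in the frame of keeper between -0.012 and 0.003 m and value of joint latch below 0.15 rad and contact force between the fingers and handle above 10 N), for 0.4 s.
At the end, for the whole second after the job is handed in: The bar is within 2 mm of its stop against the strips, the loop's cross bar lies behind the keeper under its lip (within 6 mm of the post's face), and the handle lies flat (within 0.15 rad of level, on its stop), holding by itself (y of loop_bar in the frame of keeper between 0 and 0.022 m and z of loop_bar in the frame of keeper between -0.012 and 0.003 m and value of joint latch below 0.15 rad and value of joint bar_slide below 0.002 m and y of loop_bar in the frame of keeper below 0.006 m); the robot touches nothing.
It fails at once if the handle is pressed with more than 22 N (contact force between any of the fingers, the arm and handle above 22 N).
It fails at once if the sliding bar is pushed with more than 22 N (contact force between any of the fingers, the arm and clamp_bar above 22 N).
It fails at once if the quoin, whetstone, bodkin, ink tin or planer block is moved by more than 15 mm (distance of any of quoin, whetstone, bodkin, ink_tin, planer_block from where it was at the start of the episode above 0.015 m).
It also fails if it takes over 72 s, if anything falls off the work surface, if the arm or the gripper's body presses on something with over 40 N, if the wrist force passes 120 N, or if a joint passes its speed limit or range.

## Working session

There is one attempt and no reset: what is moved stays moved. The work goes in short steps, Python scripts to look and compute and a shell command to move; the robot and the scene stay as the last step left them, time stands still between calls to the robot, and variables do not carry over. Pictures are saved under pics/ and viewed, at most 10 in all, crops included, and the job is handed in when it is done.

```bash
ls; mkdir -p pics
cat > h.py <<'E'
import numpy as np, cv2
from scipy.spatial.transform import Rotation as R
from plant import get_obs, vision, workorder
def K(c):
    f=200/np.tan(np.radians(c['vfov'])/2); return np.array([[f,0,c['cx']],[0,f,c['cy']],[0,0,1.]])
F=np.diag([1,-1,-1,1.])
def toolpose(o=None):
    o=o or get_obs(); T=np.eye(4); T[:3,:3]=R.from_euler('xyz',o['tcp_rot']).as_matrix(); T[:3,3]=o['tool_pos']; return T
def cap(n):
    T=toolpose(); c=vision.capture(n)
    c['P']=c['pose'] if n!='wrist' else T@np.array(c['T_tool_cam']); c['P']=np.array(c['P'])@F; return c
def ray(c,uv):
    p=cv2.undistortPoints(np.array([[uv]],float),K(c),np.array(c['dist'],float))[0,0]
    d=c['P'][:3,:3]@np.array([p[0],p[1],1]); return c['P'][:3,3],d/np.linalg.norm(d)
def atz(c,uv,z):
    o,d=ray(c,uv); return o+d*(z-o[2])/d[2]
def tri(obs):
    A=0;b=0
    for c,uv in obs:
        o,d=ray(c,uv); M=np.eye(3)-np.outer(d,d); A=A+M; b=b+M@o
    x=np.linalg.solve(A,b); return x,[np.linalg.norm(np.cross(ray(c,uv)[1],x-ray(c,uv)[0])) for c,uv in obs]
def proj(c,X):
    Ti=np.linalg.inv(c['P']); r,_=cv2.Rodrigues(Ti[:3,:3]); return cv2.projectPoints(np.array(X,float).reshape(-1,1,3),r,Ti[:3,3],K(c),np.array(c['dist'],float))[0][:,0]
def save(c,n): cv2.imwrite('pics/'+n+'.png',c['pixels'][:,:,::-1])
import pickle
E
python3 - <<'E'
from h import *
o=get_obs();print(o)
D={n:cap(n) for n in('scene','top')}
pickle.dump(D,open('d.pkl','wb'))
for n in D: save(D[n],n); print(n,D[n]['P'].round(2).tolist(),D[n]['vfov'])
im=np.vstack([D['scene']['pixels'],D['top']['pixels']])[:,:,::-1]
E
```

```text
pics
{'time': 0.0, 'joint_positions': array([-1.37299872e+00,  3.42711073e-01,  1.52499734e+00, -2.41649139e-06,
        1.27538294e+00, -1.45998945e-01]), 'dq': array([-0.00043752, -0.000332  ,  0.00036135,  0.00175947, -0.00015681,
       -0.0013999 ]), 'tau': array([-9.75876719e-04, -4.31244242e+01, -2.44223642e+01,  7.18094129e-02,
        5.58630866e-02, -1.15667140e-04]), 'tool_pos': array([ 176.9011537 , -493.88046986,  226.05786983]), 'tcp_rot': array([-3.14010956e+00, -2.15746369e-04,  3.43797092e-01]), 'contact_force': array([ 0.88078098,  0.10239824, -0.72513336]), 'moment': array([-0.00841008, -0.00114238, -0.01868073]), 'finger_force': 0.0, 'grip_width': 91.81871819647955}
scene [[0.58, -0.6, 0.55, -391.41], [-0.81, -0.43, 0.39, -649.26], [0.01, -0.67, -0.74, 1246.88], [0.0, 0.0, 0.0, 1.0]] 45.14508737264435
top [[0.03, -0.99, 0.16, 277.99], [-1.0, -0.03, 0.0, -23.57], [0.0, -0.16, -0.99, 1364.29], [0.0, 0.0, 0.0, 1.0]] 45.39745409812825
```

View pics/scene.png

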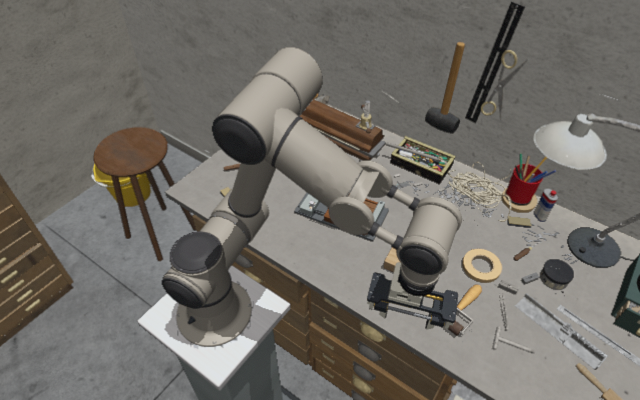

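View pics/top.png

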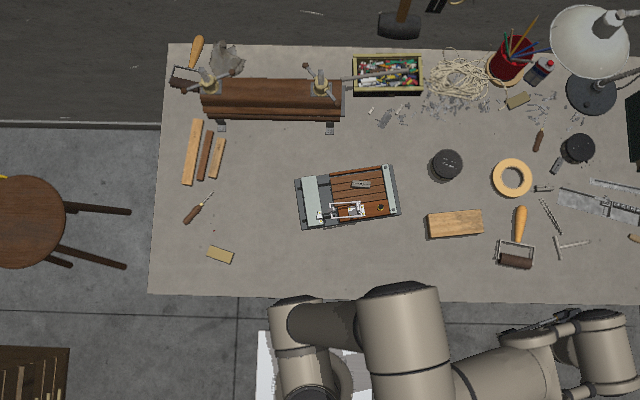

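The scene view is blocked by the arm. In the top view the clamp is at about (347,197), with the sliding bar at its left end (315,203), which is world +y. The loop and latch are white near (340,210).

Run:
```python
from h import *
D=pickle.load(open('d.pkl','rb'));c=D['top']
for n,uv in dict(ctr=(347,197),tl=(295,180),tr=(391,165),bl=(302,229),br=(400,214),tin=(446,165),block=(455,223),stone=(220,254),bod=(198,207)).items(): print(n,atz(c,uv,12).round(0))
w=vision.capture('wrist');print(np.array(w['T_tool_cam']).round(2).tolist(),w['vfov'])
im=cv2.resize(c['pixels'][155:240,285:410],None,fx=6,fy=6,interpolation=cv2.INTER_CUBIC);cv2.imwrite('pics/crop.png',im[:,:,::-1])
```

```text
ctr [533. -81.  12.]
tl [579.  70.  12.]
tr [ 631. -208.   12.]
bl [437.  45.  12.]
br [ 487. -234.   12.]
tin [ 635. -369.   12.]
block [ 465. -392.   12.]
stone [359. 274.  12.]
bod [492. 346.  12.]
[[-0.0, 0.96, 0.27, 72.13], [1.0, 0.0, -0.0, -1.14], [-0.0, 0.27, -0.96, -157.48], [0.0, 0.0, 0.0, 1.0]] 71.85082378408234
```

View pics/crop.png

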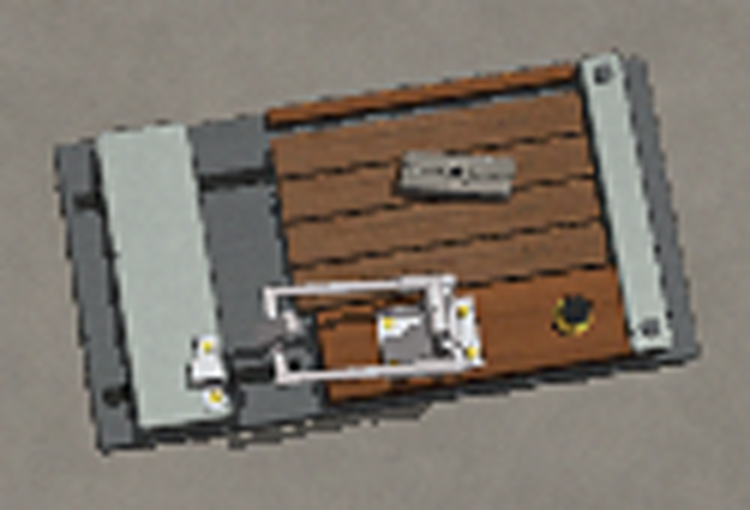

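The crop shows the clamp turned about +0.18 rad. The bar is well back at the left, the keeper is at (207,375) and the loop cross bar and tab are around (290,335). The handle stands upright at (460,330) and the quoin is at (455,175). I'll move the wrist camera over it with tool x along clamp +y.

```bash
python3 -m pendant '{"dp":[[0.05,-0.026,0],[0.1,-0.053,0],[0.155,-0.083,0],[0.21,-0.112,0],[0.265,-0.142,0.005],[0.32,-0.171,0.01],[0.375,-0.2,0.015],[0.43,-0.23,0.02]],"rotation":[[0,0,-0.17],[0,0,-0.34],[0,0,-0.52],[0,0,-0.7],[0,0,-0.88],[0,0,-1.06],[0,0,-1.24],[0,0,-1.41]]}'
```

```text
time: 1.15
tool_pos: [505.1, -131.4, 206.5]
tcp_rot: [-3.142, 0.0, 1.76]
contact_force: [0.8, 0.1, 0.1]
grip_width: 91.9
finger_force: 0.0
```

```bash
python3 -m pendant '{"dp":[[0.035,0.045,0],[0.07,0.09,0],[0.07,0.09,0],[0.07,0.09,0]],"rotation":[[0,0,0],[0,0,0],[0,0,0],[0,0,0]]}' | tail -5
python3 - <<'E'
from h import *
c=cap('wrist');save(c,'w1');pickle.dump(c,open('w1.pkl','wb'))
E
python3 -m pendant '{"dp":[[0.0,-0.06,0],[0.02,-0.12,0],[0.03,-0.16,0],[0.03,-0.16,0],[0.03,-0.16,0]],"rotation":[[0,0,0],[0,0,0],[0,0,0],[0,0,0],[0,0,0]]}' | tail -5
python3 - <<'E'
from h import *
c=cap('wrist');save(c,'w2');pickle.dump(c,open('w2.pkl','wb'))
E
```

```text
tool_pos: [579.2, -48.0, 206.2]
tcp_rot: [-3.14, -0.0, 1.754]
contact_force: [-0.2, 0.6, 1.0]
grip_width: 91.6
finger_force: 0.0
tool_pos: [417.5, -48.5, 207.4]
tcp_rot: [3.14, 0.001, 1.752]
contact_force: [0.2, -0.2, -0.0]
grip_width: 91.9
finger_force: 0.0
```

View pics/w1.png

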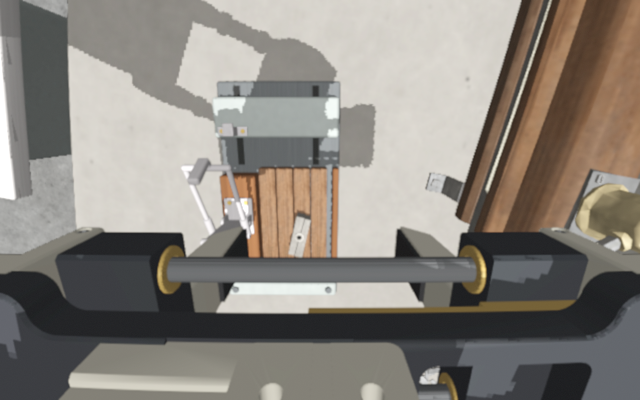

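View pics/w2.png

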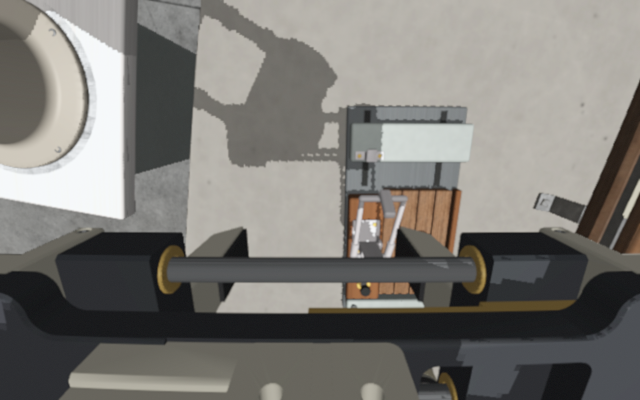

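Both views show the bar at the top and the keeper on its left: w1 (230,130), w2 (368,155). The loop's cross bar and tab are at w1 (200,172), w2 (388,200). I'll zoom both in one picture.

Run:
```python
from h import *
a=pickle.load(open('w1.pkl','rb'))['pixels'][75:240,170:350];b=pickle.load(open('w2.pkl','rb'))['pixels'][95:260,325:485]
f=lambda x,s:cv2.resize(x,None,fx=s,fy=s,interpolation=cv2.INTER_CUBIC)
m=np.zeros((575,800,3),np.uint8)
a=f(a[:140,:100],4);b=f(b[:140,:100],4)
m[:560,:400]=a;m[:560,400:]=b
cv2.imwrite('pics/z.png',m[:,:,::-1])
```

```text
(no output)
```

View pics/z.png

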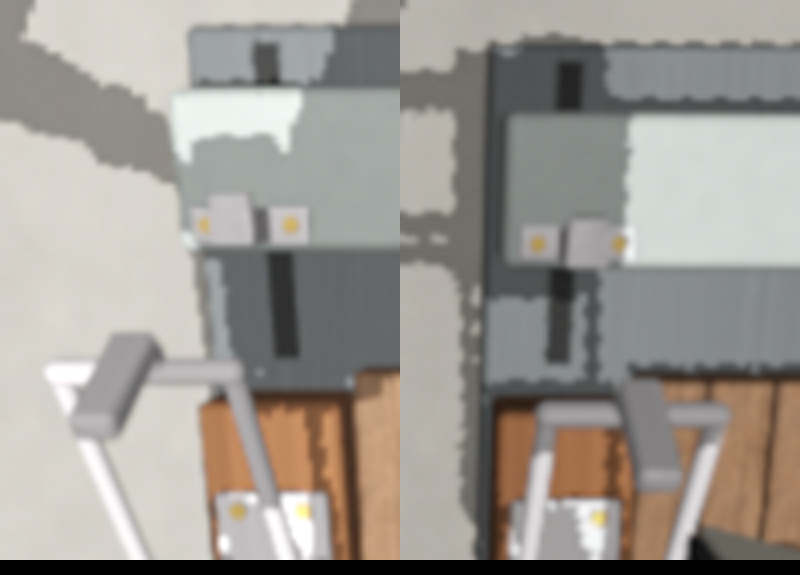

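Run:
```python
from h import *
A=pickle.load(open('w1.pkl','rb'));B=pickle.load(open('w2.pkl','rb'));C=pickle.load(open('d.pkl','rb'))['top']
a=lambda x,y:(A,(169.6+x/4,74.6+y/4)); b=lambda x,y:(B,(324.6+(x-400)/4,94.6+y/4))
P=dict(barL=(a(172,91),b(507,114)),barLm=(a(188,248),b(503,266)),barR=((A,(339,97)),(B,(472,124))),barRm=((A,(339,137)),(B,(474,160))),
cbL=(a(52,372),b(545,412)),cbR=(a(235,372),b(722,412)),tabtop=(a(94,425),b(660,480)),tabbase=(a(137,342),b(641,386)),lip=(a(231,195),b(592,221)),bedL=(a(190,28),b(488,46)),bedR=((A,(339.5,82)),(B,(465,107))))
th=0.184
X={}
for n,o in P.items():
    x,r=tri(o);X[n]=x;print(n,x.round(1),np.round(r,1))
y=X['barL']-X['barR'];print('yaw bar',np.arctan2(-y[1],-y[0]))
y=X['bedL']-X['bedR'];print('yaw bed',np.arctan2(-y[1],-y[0]))
y=X['cbL']-X['cbR'];print('yaw cb',np.arctan2(-y[1],-y[0]),np.linalg.norm(y))
for n,z,o in(('barL',38,P['barL']),('barR',38,P['barR']),('barRm',38,P['barRm']),('barLm',38,P['barLm']),('bedL',12,P['bedL']),('bedR',12,P['bedR'])):
    print(n,[atz(c,uv,z).round(1)[:2].tolist() for c,uv in o])
```

```text
barL [439.1  28.7  33.8] [0.1 0.1]
barLm [447.1 -14.6  32.9] [0.4 0.4]
barR [580.3  54.6  30.5] [0.4 0.4]
barRm [588.1  12.9  44.8] [1.2 1.2]
cbL [451.7 -35.7 122.7] [0.4 0.4]
cbR [491.8 -28.6 122.1] [0.3 0.3]
tabtop [473.1 -38.8 149.1] [0.1 0.1]
tabbase [471.1 -25.2 125.4] [0.3 0.3]
lip [465.8   4.5  56.1] [0.1 0.1]
bedL [432.   48.2   5.5] [0.2 0.2]
bedR [578.6  74.6   4.7] [0.1 0.1]
yaw bar 0.180943536381623
yaw bed 0.17797398153991342
yaw cb 0.17614033013651897 40.723164031699
barL [[440.7, 28.8], [438.6, 28.5]]
barR [[580.0, 54.3], [576.4, 53.4]]
barRm [[588.6, 11.4], [592.0, 13.9]]
barLm [[449.0, -13.6], [446.4, -14.4]]
bedL [[434.5, 48.0], [431.5, 47.5]]
bedR [[578.4, 73.4], [575.1, 73.6]]
```

```bash
python3 -m pendant '{"dp":[[0.025,0.05,0],[0.05,0.1,0],[0.075,0.15,0],[0.097,0.185,0.01],[0.097,0.185,0.06],[0.097,0.185,0.11],[0.097,0.185,0.16],[0.097,0.185,0.187]],"rotation":[[0,0,0],[0,0,0],[0,0,0],[0,0,0],[0,0,0],[0,0,0],[0,0,0],[0,0,0]]}'
python3 -m pendant '{"dp":[[0,0,0],[-0.005,0,0],[-0.010,0,0]],"rotation":[[0,0,0],[0,0,0],[0,0,0]]}'
```

```text
time: 3.38
tool_pos: [580.5, 81.4, 16.0]
tcp_rot: [-3.137, -0.001, 1.754]
contact_force: [0.6, -0.5, 0.8]
grip_width: 92.1
finger_force: 0.0
time: 3.75
tool_pos: [584.4, 71.2, 21.3]
tcp_rot: [3.139, 0.001, 1.754]
contact_force: [-0.4, 0.0, 0.4]
grip_width: 91.9
finger_force: 0.0
```

```bash
python3 -m pendant '{"dp":[[-0.004,0,0],[-0.008,0,0],[-0.012,0,0],[-0.015,0,0],[-0.018,0,0],[-0.021,0,0],[-0.024,0,0],[-0.027,0,0]],"rotation":[[0,0,0],[0,0,0],[0,0,0],[0,0,0],[0,0,0],[0,0,0],[0,0,0],[0,0,0]]}'
```

```text
time: 4.75
tool_pos: [588.0, 44.9, 19.7]
tcp_rot: [-3.142, 0.0, 1.754]
contact_force: [1.1, 3.8, 1.2]
grip_width: 92.1
finger_force: 1.6
```

```bash
python3 -m pendant '{"dp":[[-0.001,0,0],[-0.002,0,0],[-0.003,0,0],[-0.004,0,0]],"rotation":[[0,0,0],[0,0,0],[0,0,0],[0,0,0]]}'|sed -n '2p;4p'; python3 -m pendant '{"dp":[[-0.001,0,0],[-0.002,0,0]],"rotation":[[0,0,0],[0,0,0]]}'|sed -n '2p;4p'
```

```text
tool_pos: [588.7, 41.2, 19.7]
contact_force: [0.5, 3.1, 1.3]
tool_pos: [589.1, 39.1, 19.7]
contact_force: [0.4, 3.7, 0.5]
```

```bash
python3 -m pendant '{"dp":[[-0.001,0,0],[-0.002,0,0]],"rotation":[[0,0,0],[0,0,0]]}'|sed -n '2p;4p'
```

```text
tool_pos: [589.4, 37.2, 19.7]
contact_force: [1.7, 3.4, 1.4]
```

```bash
python3 -m pendant '{"dp":[[-0.001,0,0],[-0.002,0,0]],"rotation":[[0,0,0],[0,0,0]]}'|sed -n '2p;4p'
```

```text
tool_pos: [589.8, 35.2, 19.7]
contact_force: [0.6, 3.6, 0.6]
```

```bash
cat > ok.py <<'E'
import sys
from h import *
o=get_obs();f=o['contact_force'];print(round(o['time'],2),o['tool_pos'].round(1),f.round(1),round(o['finger_force'],1))
sys.exit(np.linalg.norm(f)>float(sys.argv[1]))
E
M='python3 ok.py 5.5'
python3 -m pendant '{"dp":[[-0.001,0,0]],"rotation":[[0,0,0]]}'>/dev/null; $M && python3 -m pendant '{"dp":[[-0.001,0,0]],"rotation":[[0,0,0]]}'>/dev/null; $M && python3 -m pendant '{"dp":[[-0.001,0,0]],"rotation":[[0,0,0]]}'>/dev/null; $M && python3 -m pendant '{"dp":[[-0.001,0,0]],"rotation":[[0,0,0]]}'>/dev/null; $M && python3 -m pendant '{"dp":[[-0.001,0,0]],"rotation":[[0,0,0]]}'>/dev/null;$M && python3 -m pendant '{"dp":[[-0.001,0,0]],"rotation":[[0,0,0]]}'>/dev/null; $M
```

```text
6.12 [589.9  34.2  19.7] [0.9 3.5 0.7] 1.5
6.12 [589.9  34.2  19.7] [0.9 3.5 0.7] 1.5
6.12 [589.9  34.2  19.7] [0.9 3.5 0.7] 1.5
6.12 [589.9  34.2  19.7] [0.9 3.5 0.7] 1.5
6.12 [589.9  34.2  19.7] [0.9 3.5 0.7] 1.5
6.12 [589.9  34.2  19.7] [0.9 3.5 0.7] 1.5False
False
False
False
False
False
```

```bash
sed -i 's/sys.exit(\(.*\))$/sys.exit(int(\1))/' ok.py
M='python3 ok.py 5.5'
python3 -m pendant '{"dp":[[-0.001,0,0]],"rotation":[[0,0,0]]}'>/dev/null; $M && python3 -m pendant '{"dp":[[-0.001,0,0]],"rotation":[[0,0,0]]}'>/dev/null && $M && python3 -m pendant '{"dp":[[-0.001,0,0]],"rotation":[[0,0,0]]}'>/dev/null && $M && python3 -m pendant '{"dp":[[-0.001,0,0]],"rotation":[[0,0,0]]}'>/dev/null && $M && python3 -m pendant '{"dp":[[-0.001,0,0]],"rotation":[[0,0,0]]}'>/dev/null && $M && python3 -m pendant '{"dp":[[-0.001,0,0]],"rotation":[[0,0,0]]}'>/dev/null && $M
```

```text
6.25 [590.1  33.2  19.7] [-0.2  2.3  0.6] 1.5
6.38 [590.3  32.3  19.7] [1.2 3.3 2. ] 1.5
6.5 [590.5  31.2  19.7] [1.1 3.4 0.9] 1.5
6.62 [590.7  30.2  19.7] [1.1 2.3 0.5] 1.5
6.75 [590.8  29.7  19.7] [1.1 7.5 1.6] 3.6
```

```bash
python3 -m pendant '{"dp":[[-0.0002,0,0],[-0.0002,0,0],[-0.0002,0,0],[-0.0002,0,0]],"rotation":[[0,0,0],[0,0,0],[0,0,0],[0,0,0]]}'
```

```text
time: 7.25
tool_pos: [590.8, 29.7, 19.7]
tcp_rot: [-3.142, -0.001, 1.753]
contact_force: [0.7, 6.6, 1.5]
grip_width: 91.5
finger_force: 2.8
```

```bash
python3 -m pendant '{"dp":[[-0.0003,0,0],[-0.0003,0,0],[-0.0003,0,0],[-0.0003,0,0]],"rotation":[[0,0,0],[0,0,0],[0,0,0],[0,0,0]]}'|grep force
```

```text
contact_force: [0.9, 6.6, 1.3]
finger_force: 3.4
```

```bash
python3 -m pendant '{"dp":[[-0.0005,0,0],[-0.0005,0,0],[-0.0005,0,0],[-0.0005,0,0]],"rotation":[[0,0,0],[0,0,0],[0,0,0],[0,0,0]]}'|grep force
```

```text
contact_force: [-0.2, 9.2, 1.1]
finger_force: 4.3
```

```bash
python3 -m pendant '{"dp":[[0.015,0,0],[0.015,0,-0.06],[0.01,0,-0.12],[0,-0.01,-0.17],[-0.01,-0.04,-0.18],[-0.01,-0.04,-0.18],[-0.01,-0.04,-0.18]],"rotation":[[0,0,0],[0,0,0],[0,0,0],[0,0,0],[0,0,0],[0,0,0],[0,0,0]]}' | sed -n 1,2p
python3 - <<'E'
from h import *
c=cap('wrist');save(c,'w3');pickle.dump(c,open('w3.pkl','wb'))
E
python3 -m pendant '{"dp":[[0.0,-0.06,0],[0,-0.12,0],[0,-0.16,0],[0,-0.16,0],[0,-0.16,0]],"rotation":[[0,0,0],[0,0,0],[0,0,0],[0,0,0],[0,0,0]]}' | sed -n 1,2p
python3 - <<'E'
from h import *
c=cap('wrist');save(c,'w4');pickle.dump(c,open('w4.pkl','wb'))
A=pickle.load(open('w3.pkl','rb'));B=c
m=np.zeros((560,800,3),np.uint8);k=0
yc=np.array([-.18,.984,0]);xc=np.array([.984,.18,0]);O=np.array([530.6,-82.1,0])
X=O-49*xc+60*yc+[0,0,90]
for i,c in enumerate((A,B)):
    u,v=proj(c,X)[0].astype(int);u0=min(max(u-50,0),540);v0=min(max(v-70,0),260);print(u0,v0)
    m[:,400*i:400*i+400]=cv2.resize(c['pixels'][v0:v0+140,u0:u0+100],None,fx=4,fy=4,interpolation=cv2.INTER_CUBIC)
cv2.imwrite('pics/z2.png',m[:,:,::-1])
E
```

```text
time: 9.12
tool_pos: [553.5, 11.5, 199.2]
time: 9.8
tool_pos: [397.5, -17.8, 199.7]
185 153
339 153
```

View pics/z2.png

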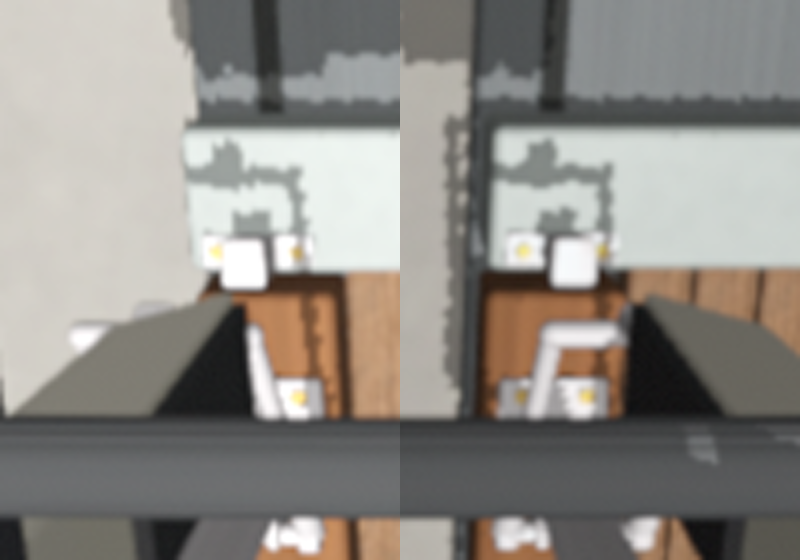

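The bar is home. The lip's +y edge is at zoom (245,238) and (575,237). The loop is partly hidden by the fingers, but it hasn't moved since the earlier measurement.

Run:
```python
from h import *
A=pickle.load(open('w3.pkl','rb'));B=pickle.load(open('w4.pkl','rb'))
a=lambda x,y:(A,(184.6+x/4,152.6+y/4)); b=lambda x,y:(B,(338.6+(x-400)/4,152.6+y/4))
yc=np.array([-.18,.984,0]);xc=np.array([.984,.18,0]);O=np.array([530.6,-82.1,0])
for n,o in dict(lip=(a(245,238),b(575,237)),lipm=(a(245,288),b(575,288)),barL=(a(185,127),b(492,127)),barLm=(a(197,270),b(492,270))).items():
    x,r=tri(o);print(n,x.round(1),np.round(r,1),((x-O)@xc).round(1),((x-O)@yc).round(1), [((atz(*q,57 if 'lip' in n else 38)-O)@yc).round(1) for q in o])
for n,x in dict(cbm=[471.8,-32.2,122.4],tabtop=[473.1,-38.8,149.1],tabbase=[471.1,-25.2,125.4],tcp=get_obs()['tool_pos']).items():
    x=np.array(x);print(n,((x-O)@xc).round(1),((x-O)@yc).round(1),x[2].round(1))
```

```text
lip [472.  -31.6  53. ] [0.2 0.2] -48.5 60.3 [np.float64(61.8), np.float64(61.4)]
lipm [474.6 -45.5  57. ] [0.3 0.3] -48.5 46.1 [np.float64(46.5), np.float64(45.8)]
barL [445.3  -8.2  30.8] [0.4 0.4] -70.7 88.1 [np.float64(90.1), np.float64(89.4)]
barLm [454.4 -51.6  35.1] [0.3 0.3] -69.5 43.7 [np.float64(45.1), np.float64(44.4)]
cbm -48.9 59.7 122.4
tabtop -48.8 53.0 149.1
tabbase -48.3 66.7 125.4
tcp -119.3 87.2 199.6
```

```bash
python3 -m pendant '{"dp":[[-0.013,0.035,0],[-0.027,0.0706,0],[-0.027,0.0706,0],[-0.027,0.0706,0.03],[-0.027,0.0706,0.06],[-0.027,0.0706,0.07],[-0.027,0.0706,0.07]],"rotation":[[0,0,0],[0,0,0],[0,0,0],[0,0,0],[0,0,0],[0,0,0],[0,0,0]]}' 0.06
python3 - <<'E'
from h import *
c=cap('wrist');save(c,'w5')
u,v=185,100
cv2.imwrite('pics/z3.png',cv2.resize(c['pixels'][120:320,220:420],None,fx=3,fy=3,interpolation=cv2.INTER_CUBIC)[:,:,::-1])
yc=np.array([-.18,.984,0]);xc=np.array([.984,.18,0]);O=np.array([530.6,-82.1,0])
x=get_obs()['tool_pos'];print((x-O)@xc,(x-O)@yc)
E
```

```text
time: 10.72
tool_pos: [470.4, -31.3, 129.5]
tcp_rot: [-3.14, -0.0, 1.754]
contact_force: [0.6, -0.5, 0.2]
grip_width: 59.7
finger_force: 0.0
-49.638053206870076 60.56716682413649
```

View pics/z3.png

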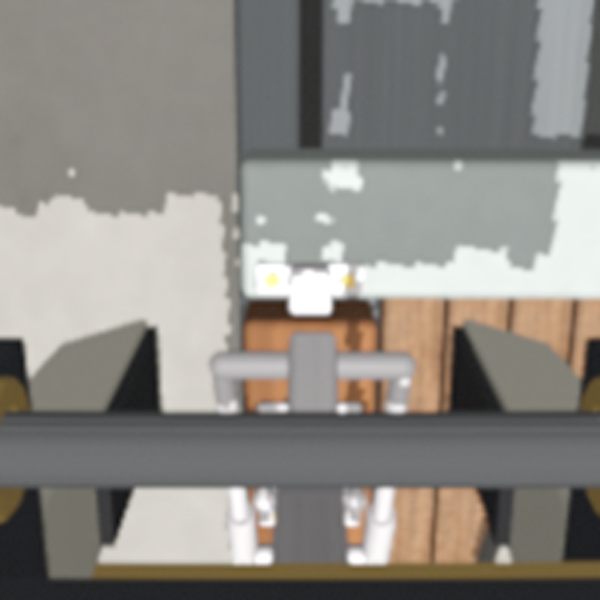

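The tab (centre 313,370) sits between the open fingers, ready to pinch. The keeper below at (312,290) is in line with it.

```bash
python3 -m pendant '{"dp":[[0,0,0],[0,0,0],[0,0,0],[0,0,0],[0,0,0]],"rotation":[[0,0,0],[0,0,0],[0,0,0],[0,0,0],[0,0,0]]}' 0.0
```

```text
time: 11.4
tool_pos: [470.6, -31.6, 129.8]
tcp_rot: [3.141, 0.0, 1.754]
contact_force: [0.6, 0.0, -0.4]
grip_width: 14.9
finger_force: 0.0
```

```bash
python3 -m pendant '{"dp":[[0,0,0],[0,0,0]],"rotation":[[0,0,0],[0,0,0]]}' 0.0
```

```text
time: 11.65
tool_pos: [470.9, -31.5, 129.8]
tcp_rot: [3.141, 0.0, 1.754]
contact_force: [0.7, 0.3, 0.3]
grip_width: 9.5
finger_force: 30.0
```

```bash
python3 -m pendant '{"dp":[[0.005,0,0.007],[0.0095,0,0.0145],[0.0142,0,0.0223],[0.016,0,0.031],[0.018,0,0.04],[0.0192,0,0.0487],[0.0192,0,0.0487]],"rotation":[[0,0,0],[0,0,0],[0,0,0],[0,0,0],[0,0,0],[0,0,0],[0,0,0]]}'
```

```text
time: 12.52
tool_pos: [466.4, -11.5, 79.9]
tcp_rot: [-3.14, -0.002, 1.754]
contact_force: [2.1, 4.7, 1.5]
grip_width: 9.5
finger_force: 30.0
```

```bash
python3 -m pendant '{"dp":[[0.0015,0,0.008],[0.003,0,0.0165],[0.003,0,0.0165]],"rotation":[[0,0,0],[0,0,0],[0,0,0]]}'
python3 - <<'E'
from h import *
c=cap('wrist');save(c,'w6')
cv2.imwrite('pics/z4.png',cv2.resize(c['pixels'][120:320,220:420],None,fx=3,fy=3,interpolation=cv2.INTER_CUBIC)[:,:,::-1])
E
```

```text
time: 12.9
tool_pos: [466.5, -10.0, 63.8]
tcp_rot: [-3.141, 0.0, 1.754]
contact_force: [2.7, -1.9, 1.0]
grip_width: 9.3
finger_force: 30.0
```

View pics/z4.png

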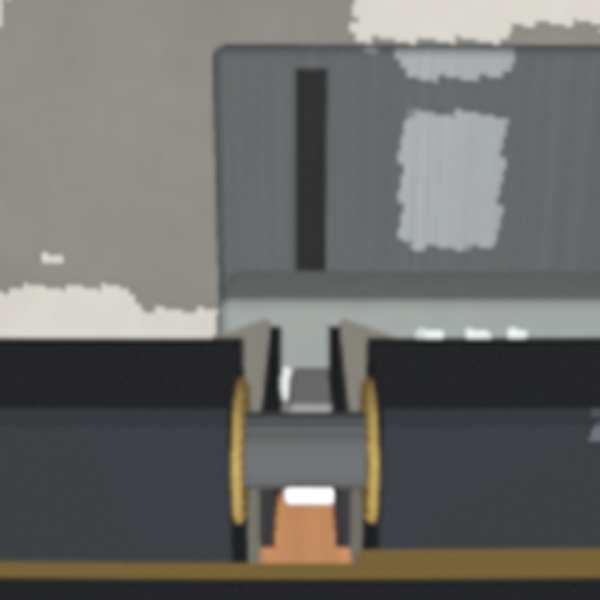

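The tab is held between the fingers at (310,390), and the keeper's lip (308,495) lies inward of it. I'll continue down.

```bash
python3 -m pendant '{"dp":[[0.0008,0,0.005],[0.0016,0,0.010],[0.0023,0,0.0155],[0.0023,0,0.0155]],"rotation":[[0,0,0],[0,0,0],[0,0,0],[0,0,0]]}'
```

```text
time: 13.45
tool_pos: [466.5, -8.2, 48.9]
tcp_rot: [3.141, 0.001, 1.754]
contact_force: [3.2, -3.6, 2.3]
grip_width: 9.7
finger_force: 30.0
```

```bash
python3 -m pendant '{"dp":[[-0.002,0,0],[-0.004,0,-0.0002],[-0.006,0,-0.0003],[-0.006,0,-0.0003]],"rotation":[[0,0,0],[0,0,0],[0,0,0],[0,0,0]]}';python3 -m pendant '{"dp":[[-0.0015,0,0],[-0.0015,0,0]],"rotation":[[0,0,0],[0,0,0]]}'
```

```text
time: 13.95
tool_pos: [466.1, -11.5, 48.8]
tcp_rot: [-3.14, -0.003, 1.753]
contact_force: [2.5, 9.0, 1.1]
grip_width: 9.4
finger_force: 30.0
time: 14.2
tool_pos: [466.3, -12.8, 48.8]
tcp_rot: [-3.14, -0.004, 1.753]
contact_force: [1.9, 9.7, 0.7]
grip_width: 9.6
finger_force: 30.0
```

```bash
M='python3 ok.py 13.5'
python3 -m pendant '{"dp":[[-0.001,0,0]],"rotation":[[0,0,0]]}'>/dev/null; $M && python3 -m pendant '{"dp":[[-0.001,0,0]],"rotation":[[0,0,0]]}'>/dev/null && $M && python3 -m pendant '{"dp":[[-0.001,0,0]],"rotation":[[0,0,0]]}'>/dev/null && $M && python3 -m pendant '{"dp":[[-0.001,0,0]],"rotation":[[0,0,0]]}'>/dev/null && $M && python3 -m pendant '{"dp":[[-0.001,0,0]],"rotation":[[0,0,0]]}'>/dev/null && $M && python3 -m pendant '{"dp":[[-0.001,0,0]],"rotation":[[0,0,0]]}'>/dev/null && $M
```

```text
14.32 [466.3 -13.5  48.7] [ 1.9 10.9  0.7] 30.0
14.45 [466.4 -14.5  48.7] [ 2.  12.3  0.4] 30.0
14.57 [466.5 -15.4  48.6] [ 1.8 12.3  0.5] 30.0
14.7 [466.6 -16.3  48.6] [ 2.2 12.3 -0.3] 30.1
14.82 [466.7 -17.1  48.5] [ 2.9 12.9 -1. ] 30.1
14.95 [466.8 -18.   48.4] [ 2.6 15.6  0.1] 30.1
```

```bash
M='python3 ok.py 18'
python3 -m pendant '{"dp":[[-0.0008,0,0]],"rotation":[[0,0,0]]}'>/dev/null; $M && python3 -m pendant '{"dp":[[-0.0008,0,0]],"rotation":[[0,0,0]]}'>/dev/null && $M
```

```text
15.07 [466.8 -18.2  48.4] [ 1.4 19.1  0.5] 30.1
```

```bash
M='python3 ok.py 25'
python3 -m pendant '{"dp":[[0.0004,0,-0.001],[0.0004,0,-0.002]],"rotation":[[0,0,0],[0,0,0]]}'>/dev/null; $M && python3 -m pendant '{"dp":[[0,0,-0.001]],"rotation":[[0,0,0]]}'>/dev/null && $M && python3 -m pendant '{"dp":[[0,0,-0.001]],"rotation":[[0,0,0]]}'>/dev/null && $M && python3 -m pendant '{"dp":[[0,0,-0.001]],"rotation":[[0,0,0]]}'>/dev/null && $M
```

```text
15.32 [466.7 -18.2  50.1] [ 2.8 12.8 -4.1] 30.1
15.45 [466.7 -18.4  51.1] [ 2.9 12.5 -4.7] 30.1
15.57 [466.8 -18.5  52.1] [ 2.9 10.9 -4.4] 30.1
15.7 [466.8 -18.7  53.1] [ 2.1  9.4 -4.8] 30.0
```

```bash
M='python3 ok.py 22'
python3 -m pendant '{"dp":[[0,0,-0.001]],"rotation":[[0,0,0]]}'>/dev/null; $M && python3 -m pendant '{"dp":[[0,0,-0.001]],"rotation":[[0,0,0]]}'>/dev/null && $M
```

```text
15.82 [467.  -18.9  54.2] [ 1.8 10.2 -4.8] 30.0
15.95 [466.9 -19.   54.9] [  5.6   7.5 -12.9] 30.0
```

```bash
python3 -m pendant '{"dp":[[-0.0002,0,0.0015],[-0.0005,0,0.003],[-0.0005,0,0.003],[-0.0005,0,0.003]],"rotation":[[0,0,0],[0,0,0],[0,0,0],[0,0,0]]}';python3 -m pendant '{"dp":[[0,0,0],[0,0,0],[0,0,0],[0,0,0]],"rotation":[[0,0,0],[0,0,0],[0,0,0],[0,0,0]]}' 0.05
```

```text
time: 16.45
tool_pos: [467.2, -19.2, 52.5]
tcp_rot: [-3.139, -0.005, 1.753]
contact_force: [2.1, 11.3, -2.1]
grip_width: 9.4
finger_force: 30.0
time: 16.95
tool_pos: [468.4, -21.7, 53.2]
tcp_rot: [-3.141, -0.0, 1.753]
contact_force: [0.1, -0.2, 0.9]
grip_width: 44.9
finger_force: 0.0
```

```bash
python3 -m pendant '{"dp":[[0.002,0,-0.03],[0.002,0,-0.08],[0,0.0015,-0.12],[-0.04,0.0015,-0.12],[-0.07,0.0015,-0.12],[-0.07,0.0015,-0.1],[-0.07,0.0015,-0.07],[-0.07,0.0015,-0.058]],"rotation":[[0,0,0],[0,0,0],[0,0,0],[0,0,0],[0,0,0],[0,0,0],[0,0,0],[0,0,0]]}' && python3 -m pendant '{"dp":[[0,0,0],[0,0,0],[0,0,0]],"rotation":[[0,0,0],[0,0,0],[0,0,0]]}' 0.0
```

```text
time: 17.95
tool_pos: [481.9, -90.0, 110.0]
tcp_rot: [-3.139, -0.001, 1.753]
contact_force: [0.8, 0.7, -0.5]
grip_width: 50.2
finger_force: 0.0
time: 18.32
tool_pos: [483.5, -90.3, 112.3]
tcp_rot: [3.14, 0.001, 1.754]
contact_force: [-0.5, 0.6, 0.1]
grip_width: 24.7
finger_force: 0.0
```

```bash
python3 -m pendant '{"dp":[[-0.004,0,0],[-0.009,0,0],[-0.014,0,0],[-0.014,0,0]],"rotation":[[0,0,0],[0,0,0],[0,0,0],[0,0,0]]}' 0.0 | sed -n '2p;4p'; M='python3 ok.py 3.2'; $M &&
python3 -m pendant '{"dp":[[-0.002,0,0]],"rotation":[[0,0,0]]}'>/dev/null; $M && python3 -m pendant '{"dp":[[-0.002,0,0]],"rotation":[[0,0,0]]}'>/dev/null && $M && python3 -m pendant '{"dp":[[-0.002,0,0]],"rotation":[[0,0,0]]}'>/dev/null && $M && python3 -m pendant '{"dp":[[-0.002,0,0]],"rotation":[[0,0,0]]}'>/dev/null && $M && python3 -m pendant '{"dp":[[-0.002,0,0]],"rotation":[[0,0,0]]}'>/dev/null && $M && python3 -m pendant '{"dp":[[-0.002,0,0]],"rotation":[[0,0,0]]}'>/dev/null && $M
```

```text
tool_pos: [485.6, -104.4, 111.3]
contact_force: [0.0, 0.1, 0.0]
18.82 [ 485.6 -104.4  111.3] [0.  0.1 0. ] 0.0
18.95 [ 485.8 -105.9  111.3] [-0.4  0.4  1.3] 0.0
19.07 [ 486.2 -107.9  111.3] [0.8 0.3 0. ] 0.0
19.2 [ 486.6 -109.9  111.3] [-0.6  0.2  0.6] 0.0
19.32 [ 486.9 -111.9  111.3] [-0.3 -0.4 -0.7] 0.0
19.45 [ 487.3 -113.9  111.4] [-1.  -0.7 -0.1] 0.0
19.57 [ 487.6 -115.9  111.3] [-0.5  0.  -1.3] 0.0
```

```bash
M='python3 ok.py 3'; python3 -m pendant '{"dp":[[-0.002,0,0]],"rotation":[[0,0,0]]}'>/dev/null; $M && python3 -m pendant '{"dp":[[-0.002,0,0]],"rotation":[[0,0,0]]}'>/dev/null && $M && python3 -m pendant '{"dp":[[-0.002,0,0]],"rotation":[[0,0,0]]}'>/dev/null && $M && python3 -m pendant '{"dp":[[-0.002,0,0]],"rotation":[[0,0,0]]}'>/dev/null && $M && python3 -m pendant '{"dp":[[-0.002,0,0]],"rotation":[[0,0,0]]}'>/dev/null && $M && python3 -m pendant '{"dp":[[-0.002,0,0]],"rotation":[[0,0,0]]}'>/dev/null && $M
```

```text
19.7 [ 487.9 -117.6  111.3] [-0.1  3.1 -0.3] 1.6
```

```bash
python3 -m pendant '{"dp":[[-0.0045,0,0.0024],[-0.0088,0,0.005],[-0.0126,0,0.0073],[-0.0163,0,0.0097]],"rotation":[[0,0,0],[0,0,0],[0,0,0],[0,0,0]]}' | sed -n '2p;4p'
```

```text
tool_pos: [491.1, -133.6, 102.3]
contact_force: [-2.1, 5.1, 9.7]
```

```bash
M='python3 ok.py 16'; python3 -m pendant '{"dp":[[-0.0034,0,0.0028],[-0.0067,0,0.0058]],"rotation":[[0,0,0],[0,0,0]]}' >/dev/null; $M && python3 -m pendant '{"dp":[[-0.003,0,0.0033],[-0.0058,0,0.0067]],"rotation":[[0,0,0],[0,0,0]]}' >/dev/null; $M
```

```text
20.45 [ 492.4 -140.3   96.6] [-2.9  4.9 10.5] 5.4
20.7 [ 493.5 -146.2   89.9] [-2.6  3.8  9.4] 4.7
```

```bash
M='python3 ok.py 16'; python3 -m pendant '{"dp":[[-0.0025,0,0.0037],[-0.0047,0,0.0075]],"rotation":[[0,0,0],[0,0,0]]}' >/dev/null; $M && python3 -m pendant '{"dp":[[-0.0013,0,0.0027],[-0.0025,0,0.0054]],"rotation":[[0,0,0],[0,0,0]]}' >/dev/null; $M && python3 -m pendant '{"dp":[[-0.001,0,0.0028],[-0.0019,0,0.0056]],"rotation":[[0,0,0],[0,0,0]]}' >/dev/null; $M
```

```text
20.95 [ 494.4 -151.2   82.2] [-1.3  1.3  6.6] 3.3
21.2 [ 494.8 -153.8   76.5] [-1.8 -0.2  4.3] 2.0
21.45 [ 495.1 -155.5   70.5] [-0.  -1.7  2. ] 0.8
```

```bash
M='python3 ok.py 6.5'; python3 -m pendant '{"dp":[[-0.0003,0,0.0015],[-0.0006,0,0.003]],"rotation":[[0,0,0],[0,0,0]]}' >/dev/null; $M && python3 -m pendant '{"dp":[[0,0,0.001]],"rotation":[[0,0,0]]}' >/dev/null && $M && python3 -m pendant '{"dp":[[0,0,0.001]],"rotation":[[0,0,0]]}' >/dev/null && $M && python3 -m pendant '{"dp":[[0,0,0.001]],"rotation":[[0,0,0]]}' >/dev/null && $M && python3 -m pendant '{"dp":[[0,0,0.001]],"rotation":[[0,0,0]]}' >/dev/null && $M && python3 -m pendant '{"dp":[[0,0,0.001]],"rotation":[[0,0,0]]}' >/dev/null && $M
```

```text
21.7 [ 494.9 -155.4   67.3] [0.2 0.2 0.2] 0.1
21.82 [ 494.8 -155.3   66.3] [-0.8  1.1  0.2] 0.0
21.95 [ 494.9 -155.4   65.4] [-0.5  0.7 -0.4] 0.0
22.07 [ 495.  -155.5   64.5] [-0.6  0.4  0. ] 0.0
22.2 [ 495.  -155.5   63.6] [-0.4 -0.  -0. ] 0.0
22.32 [ 495.1 -155.6   62.8] [-2.2  0.6  7.3] 3.7
```

```bash
M='python3 ok.py 12'; $M; python3 -m pendant '{"dp":[[0,0,0.0004],[0,0,0.0004]],"rotation":[[0,0,0],[0,0,0]]}' >/dev/null; $M && python3 -m pendant '{"dp":[[0,0,0.0004],[0,0,0.0004]],"rotation":[[0,0,0],[0,0,0]]}' >/dev/null && $M && python3 -m pendant '{"dp":[[0,0,0.0004],[0,0,0.0004]],"rotation":[[0,0,0],[0,0,0]]}' >/dev/null && $M
```

```text
22.32 [ 495.1 -155.6   62.8] [-2.2  0.6  7.3] 3.7
22.57 [ 495.1 -155.6   62.9] [-2.  -0.   6.7] 2.9
22.82 [ 495.1 -155.6   62.7] [-2.8  0.9  8.3] 4.3
23.07 [ 495.2 -155.6   62.7] [-2.9  0.7 10.1] 5.7
```

```bash
M='python3 ok.py 14'; python3 -m pendant '{"dp":[[0,0,0.0005],[0,0,0.0006]],"rotation":[[0,0,0],[0,0,0]]}' >/dev/null; $M && python3 -m pendant '{"dp":[[0,0,0.0005],[0,0,0.0005]],"rotation":[[0,0,0],[0,0,0]]}' >/dev/null; $M;  python3 -m pendant '{"dp":[[0,0,0],[0,0,0],[0,0,0],[0,0,0]],"rotation":[[0,0,0],[0,0,0],[0,0,0],[0,0,0]]}' >/dev/null; $M
```

```text
23.32 [ 495.2 -155.6   62.5] [-5.6  2.9 16.7] 8.2
23.32 [ 495.2 -155.6   62.5] [-5.6  2.9 16.7] 8.2
23.82 [ 495.2 -155.6   62.5] [-4.8  1.8 15. ] 7.9
```

```bash
python3 -m pendant '{"dp":[[0,0,0],[0,0,0]],"rotation":[[0,0,0],[0,0,0]]}'|grep contact; python3 -m pendant '{"dp":[[0,0,-0.01],[0,0,-0.05],[0.02,0,-0.1],[0.06,0,-0.13],[0.09,0,-0.13],[0.09,0,-0.13],[0.09,0,-0.13]],"rotation":[[0,0,0],[0,0,0],[0,0,0],[0,0,0],[0,0,0],[0,0,0],[0,0,0]]}' 0.0918
python3 - <<'E'
from h import *
c=cap('wrist');save(c,'w7')
cv2.imwrite('pics/z5.png',cv2.resize(c['pixels'][80:330,160:480],None,fx=2.4,fy=2.4,interpolation=cv2.INTER_CUBIC)[:,:,::-1])
E
```

```text
contact_force: [-5.0, 2.7, 14.9]
time: 24.95
tool_pos: [478.8, -67.6, 190.8]
tcp_rot: [-3.142, 0.0, 1.754]
contact_force: [-0.7, -0.6, 0.3]
grip_width: 65.7
finger_force: 0.0
```

View pics/z5.png

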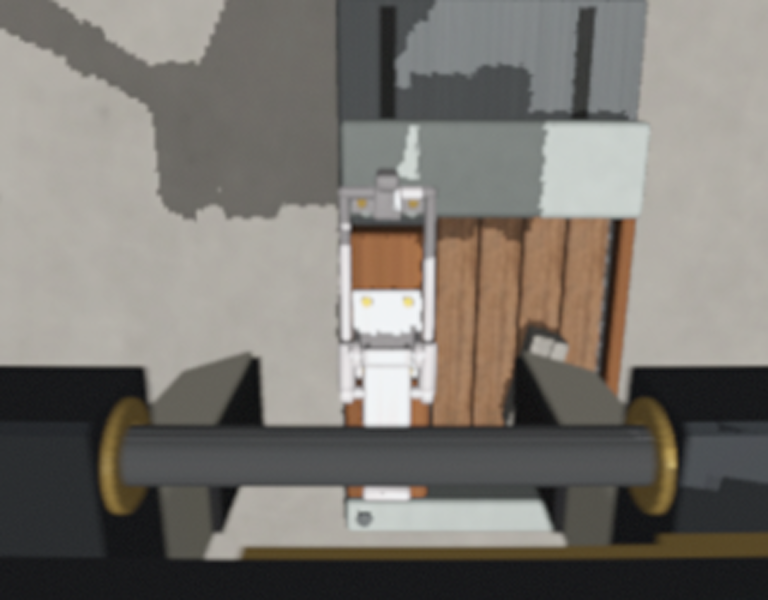

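The handle lies flat, running from (387,370) to (387,495). The loop is taut over the keeper at (387,195), the bar is against the strips, and the robot is clear. I'm handing the job in.

```bash
python3 -c "
from plant import workorder;print(workorder.close_job())"
```

```text
the job is handed in; nothing more can be done
None
```

The pack is locked up and the job handed in at about 25 s: the bar is snug (about 9 N), the loop is hooked under the keeper's lip, and the handle was pressed onto its stop at about 15–17 N and stayed flat by itself; no verdict was returned.

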